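# Close and latch a split rubber mould

## Robot

A 7-joint arm with a two-finger parallel gripper is mounted at the origin on the work surface. World frame = base frame: x ahead of the robot, y to its left, z up, the work surface at z = 0. Lengths are in m, angles in rad, forces in N, time in s.
With the tool pointing down it reaches from about 0.4 to 0.85 m from the base axis. Payload 4.5 kg.
Tool frame: the origin (TCP) lies on the centre line of the jaws, within the pads' length; the fingertips stand ahead of it and the grasp point (between the pads) lies 6 mm ahead of it (r.tcp_to_tips is the x of the fingertips in the tool frame, in m); x points along the fingers, y is the direction in which the jaws open and shut, and the axes are right-handed (so a half turn about x gives the same grasp; the last joint's range is limited). The gripper opens to 88 mm and grips with 3 to 60 N. Pads are 18 mm wide; open, the fingers measure 123 mm over their backs; the gripper's body (75 mm by 187 mm) begins 45 mm behind the grasp point.
Start: joints at [-1.195, 0.689, -0.195, 1.565, 0.157, 0.902, -0.215], TCP at [0.209, 0.589, 0.264] pointing down, gripper open.
Joint ranges: [-3.01, 3.01], [-0.46, 2.08], [-1.47, 1.51], [0.13, 2.56], [-1, 4.14], [0.04, 2.09], [-2.66, 2.66]. Speed limits (rad/s): [2.57, 2.57, 3.14, 3.14, 3.14, 3.14, 3.14].

## Interface

Orientations are given as a unit quaternion [x, y, z, w].
In Python, from plant import r gives the robot as it stands.
- The arm moves only by the tool play_rows, never from a script. Its argument "targets" is a list of rows, each a list of 3 entries, a list of its own where there are three numbers: the turn, a rotation vector about the world's x, y, z in rad, then the shift along the world's x, y, z in units of 40 mm (1.0 is 40 mm), then the closure in counts, from 0 (fully open) to 255 (shut). A call has 1 to 5 rows; each row shifts and turns the commanded pose from where the row before left it; what a row does not reach is not made up. A row lasts 1/10 s, in which the tool goes at most 50 mm and 8.59 degrees, less where a joint would pass 70% of its speed; a pose out of reach is approached as far as the arm can. A call is refused whole if a number of a shift passes 1 or a number of a turn 0.15, either way. A call with a gripper value outside its range is refused whole. The fingers move at their own pace and stop on an object; "newtons" is the grip in N (left out, the last holds). Time passes only in rows, so rows that do not move let the fingers close. It gives the time, the measured TCP pose, the force and the opening at its end, in the units of the state.
- r.get_state(): the state, without advancing time (a new reading comes with each control period).
- r.snapshot(name): name is "scene" or "top" or "wrist"; returns a dict with "color" (480x640x3 uint8, red, green, blue), "fx", "fy", "cx", "cy" (pixels), "cam_to_world" (4x4, takes a point from camera to world coordinates). Camera axes: x right, y up, looking along -z (the intrinsics and any distortion apply to the point x, -y, -z); pixel columns grow to the right and rows downward; lengths in m; the calibration is good to about 2 mm. The wrist camera is an equidistant fisheye: a pixel r from the principal point sees the ray r / f radians off the axis. A picture is of the moment at which its call begins. There is no depth.
- r.finish_job(): hands the job in, once; it reports no verdict.
The state is a dict: "clock": time; "q": joint angles; "qd": joint speeds; "joint_torque": joint torques, N m; "tool_pos": TCP position; "eef_rot": TCP orientation; "contact_force": force on the tool from outside, world axes, zero at the start; "moment": the same for the moment, N m; "opening": opening from 0.0 (shut) to 1.0 (fully open).
Only numpy, scipy, OpenCV 4.12 (cv2) and the standard library are available. Lean on these libraries where they do the work, as an engineer would, in place of code of your own. Each camera call takes 0.05 s, during which the arm holds its last target.

## Task

Close the split mould on the bench: slide its loose half fully home against the fixed half, hook the draw latch's wire loop behind the horn on the loose half, and snap the latch lever down over centre so that it lies flat and the mould is held shut. Leave the tools and other things around it where they are.

Things in the scene. Friction and masses are not known exactly. Their poses are not given: they have to be found in the camera images.
- mould: The mould, fixed to the bench: steel bed plate (x -145 to 205, y -65 to 65 mm, 12 thick) with two aluminium blocks, tops 60 mm above the bench. Origin on the bench; x is the opening direction, z up. Fixed half: x -110 to 20, y -60 to 60. Sliding half: 90 long in x, 120 wide. End stops of its guide rods: x 195, y -45 and 45, 46 high. The plate is clear behind the sliding half at y = 0.
- half (a joint): Position of the sliding half along mould x, m: 0 = fully home against the fixed half, up to 0.05 = open. It slides with about 3 N of friction and stays where it is left.
- push_face (a point): Centre of the sliding half's outer end face (the flat upright face that looks along mould +x, 120 mm wide, from 13 to 60 mm above the bench). Push here along mould -x to close the mould.
- keeper_seat (a point): Where the centre of the loop's bar lies when hooked: on the sliding half, 77.5 mm above the bench, mould x = 55.5 mm when home, under a steel horn 24 mm wide that leans 24 degrees to +x, top 92 mm above the bench. The bar goes over the horn, down on its +x side (6 mm or more beyond the seat while passing the horn's top), and is drawn back to -x. A saddle under it reaches 12 mm beyond the seat.
- latch_pivot (a point): The lever's pivot, on the fixed half at mould x = -30 mm, y = 0, 80 mm above the bench; the pivot axis runs along mould y.
- lever (a joint): Lever angle, rad: 0 = closed, flat, pointing along mould -x from the pivot; pi/2 = up; 2.7 = limit, leaning to the sliding half; direction (-cos, sin) in mould x, z. Stays where it is left (0.035 N m friction). With loop hooked and mould home, the loop's spring comes taut near 1.0 rad, resists (under 5 N at the tip) and from about 0.2 rad snaps the lever down to 0.
- lever_tip (a point): Point on the lever's mid-line 75 mm from the pivot. The lever is a steel plate 26 mm wide (mould y), 5 mm thick (1 mm below to 4 mm above the pivot line when closed), reaching 87 mm from the pivot, its end slightly turned. Closed, it lies 20 mm above the fixed half's top.
- eye (a joint): Angle of the wire loop on the lever, rad. This value minus the lever value is the loop's elevation: 0 = level, pointing along mould +x; positive = raised. The loop's pin is on the lever, (-16 cos(lever - 0.25), 16 sin(lever - 0.25)) mm from the pivot in mould x, z. Limit 3.0 (a stop): thrown back along the lever, as it starts. It swings almost freely and drops.
- loop_bar (a point): Centre of the loop's crossbar (6 mm thick, 42 mm wide along mould y), 96 mm from the loop's pin. The loop is a steel wire frame with 6 mm legs either side of the lever; it stretches up to 8 mm against a stiff spring (7 N per mm).
- loop_grip (a point): Centre of the loop's grip, a steel roller 18 mm in diameter and 16 mm long that turns freely on a pin along mould y, carried on the crossbar: 22 mm beyond the bar along the loop and 8 mm above the loop's plane. Pinched by its two flat ends (fingers closing along mould y) it lets the loop swing freely as it is carried; it can also be pushed.
- scraper: Bystander, to be left alone: wooden-handled scraper, 280 mm long, up to 65 mm wide and 20 mm high, lying along the mould's -y side. Origin at the centre of its underside.
- release_can: Bystander, to be left alone: grey can, 52 mm in diameter, 95 mm high, standing by the fixed half. Origin at the centre of its underside.
- wrench: Bystander, to be left alone: wrench, 180 mm long, 8 mm high, lying along the mould's +y side. Origin at the centre of its underside.
- gasket: Bystander, to be left alone: rubber ring, 60 mm across, 8 mm high, flat beside the mould. Origin at the centre of its underside.
- mallet: Bystander, to be left alone: mallet, 260 mm long, up to 70 mm wide, 26 mm high. Origin at the centre of its underside.
- brush: Bystander, to be left alone: brush, 200 mm long, 20 mm high. Origin at the centre of its underside.
- mat_tray: Bystander, to be left alone: black rubber tray, 150 x 200 mm, 22 mm high. Origin at the centre of its underside.
- washer_bin: Bystander, to be left alone: grey bin, 120 x 100 mm, 50 mm high. Origin at the centre of its underside.

How it is judged:
By the outcome, as a careful person would: the job done as asked, in the order asked, and still so for the second after the job is handed in, with the robot touching nothing.
It also fails if it takes over 67 s, if anything falls off the work surface, if the arm or the gripper's body presses on something with over 40 N, if the wrist force passes 120 N, or if a joint passes its speed limit or range.

## Working session

There is one attempt and no reset: what is moved stays moved. The work goes in short steps, Python scripts to look and compute and a tool call to move; the robot and the scene stay as the last step left them, time stands still between calls to the robot, and variables do not carry over. Pictures are saved under pics/ and viewed, and the job is handed in when it is done.

Besides the shell and the picture viewer there is one more tool, called after "Request:" by a JSON object that holds its "op" and its "data". play_rows: Moves the arm, as the interface text tells. Its arguments: {"type":"object","properties":{"targets":{"type":"array","items":{"type":"array"}},"newtons":{"type":"number"}},"required":["targets"]}

```bash
ls; mkdir -p pics
python3 - <<'E'
from plant import r
import cv2,json
s=r.get_state();print(s)
print(r.tcp_to_tips)
for n in("scene","top","wrist"):
    d=r.snapshot(n);cv2.imwrite(f"pics/{n}0.png",d["color"][:,:,::-1])
    print(n,d["fx"],d["fy"],d["cx"],d["cy"],d["cam_to_world"],[k for k in d])
E
```

```text
pics
{'clock': 0.0, 'q': array([-1.19521151,  0.68996092, -0.19451684,  1.56635393,  0.1573102 ,
        0.90252244, -0.2151088 ]), 'qd': array([-2.15810540e-05, -7.05885034e-04, -3.50210643e-04,  1.30860225e-04,
        1.00974418e-03, -1.17274339e-03,  1.16562519e-03]), 'joint_torque': array([ 1.70608973e-04, -5.27569664e+01, -1.26656581e+00, -1.53426200e+01,
       -5.26098954e-02,  6.65092492e-03,  1.71397137e-04]), 'tool_pos': array([0.20932669, 0.5882684 , 0.26292183]), 'eef_rot': array([ 0.11957024,  0.69687123, -0.12087392,  0.6967517 ]), 'contact_force': array([ 0.330871  , -0.00819597, -0.43625376]), 'moment': array([-0.01368467,  0.04097126,  0.02680542]), 'opening': 1.000554001191285}
0.025
scene 451.3812256688216 451.3812256688216 309.4554261695159 241.7352599355107 [[ 0.73597924 -0.47963891  0.47778769  1.07447574]
 [ 0.67698019  0.51546974 -0.52534634 -0.60176994]
 [ 0.00569145  0.7100968   0.70408106  0.91288788]
 [ 0.          0.          0.          1.        ]] ['color', 'fx', 'fy', 'cx', 'cy', 'cam_to_world']
top 539.876144083848 539.876144083848 327.25882284655665 239.35469388885429 [[ 0.00859098  0.99808573 -0.06124606  0.43165785]
 [-0.99985337  0.00948121  0.01425957  0.00731849]
 [ 0.01481296  0.06111458  0.99802083  1.26895783]
 [ 0.          0.          0.          1.        ]] ['color', 'fx', 'fy', 'cx', 'cy', 'cam_to_world']
wrist 371.64829954431775 371.64829954431775 316.07974676570615 239.63384876294975 [[ 0.33462135 -0.91099925 -0.24105791  0.1472593 ]
 [ 0.94235204  0.32319316  0.08671104  0.61066221]
 [-0.00108543 -0.25617678  0.96662934  0.38382451]
 [ 0.          0.          0.          1.        ]] ['color', 'fx', 'fy', 'cx', 'cy', 'cam_to_world']
```

View pics/scene0.png

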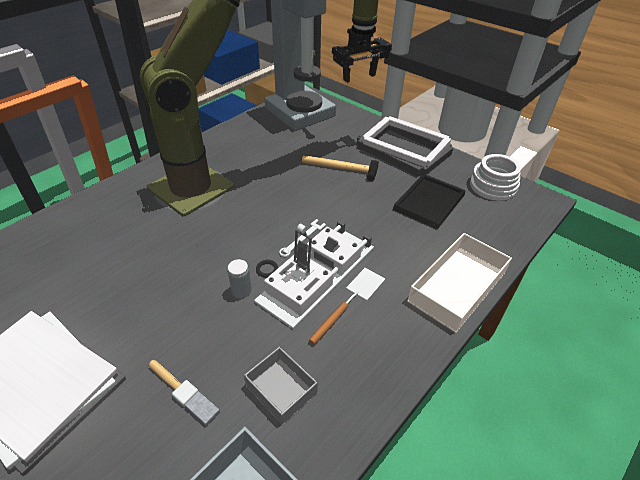

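View pics/top0.png

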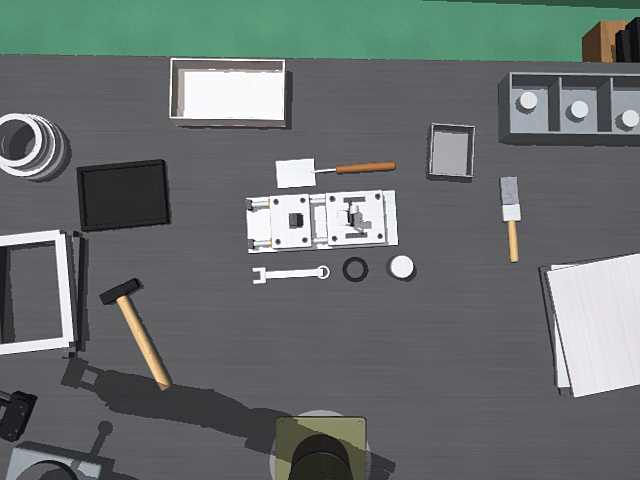

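The top view shows the mould's +x pointing image-left (world +y). The bed plate's corners are near (247,197), (397,191), (398,245) and (248,252). I'll enlarge that area.

Run:
```python
import cv2
a=cv2.imread("pics/top0.png")[180:262,235:410];cv2.imwrite("pics/top0z.png",cv2.resize(a,None,fx=4.5,fy=4.5,interpolation=cv2.INTER_CUBIC))
a=cv2.imread("pics/scene0.png")[210:330,250:380];cv2.imwrite("pics/scene0z.png",cv2.resize(a,None,fx=5,fy=5,interpolation=cv2.INTER_CUBIC))
```

```text
(no output)
```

View pics/top0z.png

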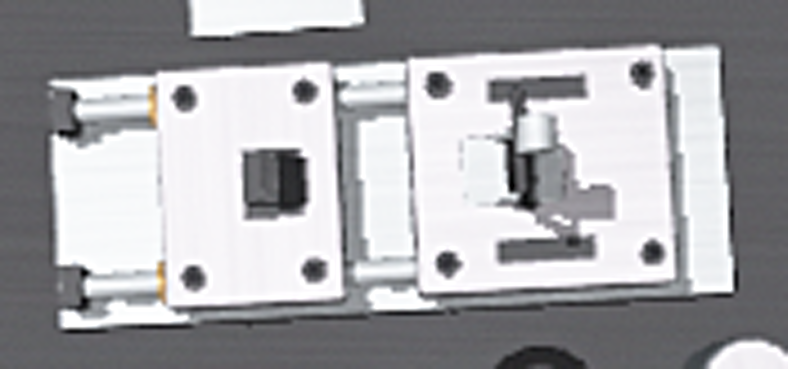

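View pics/scene0z.png

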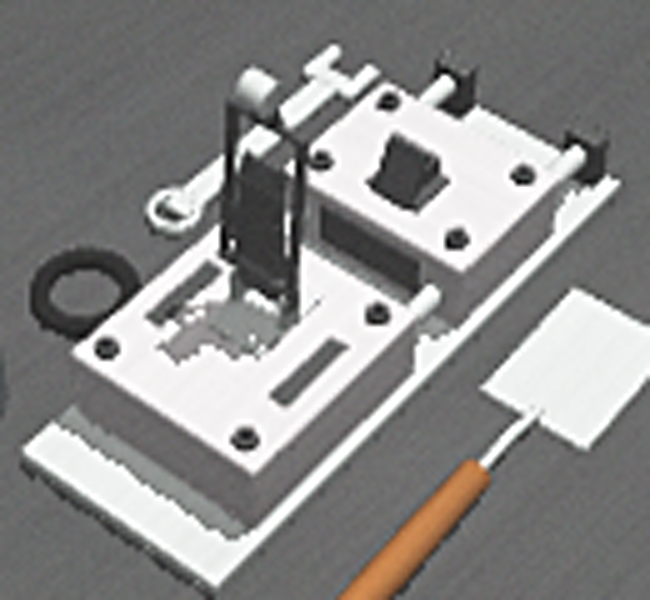

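The lever stands upright with the loop thrown back along it, and the roller on top. The sliding half is open. Next I'll fit the mould pose.

```bash
cat > h.py <<'E'
import numpy as np,cv2
from scipy.spatial.transform import Rotation as R
from scipy.optimize import least_squares
CAM={"scene":(451.3812,309.4554,241.7353,np.array([[0.73597924,-0.47963891,0.47778769,1.07447574],[0.67698019,0.51546974,-0.52534634,-0.60176994],[0.00569145,0.7100968,0.70408106,0.91288788],[0,0,0,1]])),
"top":(539.87614,327.2588,239.3547,np.array([[0.00859098,0.99808573,-0.06124606,0.43165785],[-0.99985337,0.00948121,0.01425957,0.00731849],[0.01481296,0.06111458,0.99802083,1.26895783],[0,0,0,1]]))}
def proj(c,P):
    f,cx,cy,T=CAM[c];P=np.atleast_2d(P);q=(P-T[:3,3])@T[:3,:3]
    return np.c_[cx+f*q[:,0]/-q[:,2],cy-f*q[:,1]/-q[:,2]]
def m2w(p,P):  # p=x,y,yaw ; P in mm mould
    P=np.atleast_2d(P)/1000.;c,s=np.cos(p[2]),np.sin(p[2])
    return np.c_[p[0]+c*P[:,0]-s*P[:,1],p[1]+s*P[:,0]+c*P[:,1],P[:,2]]
E
cat > fit.py <<'E'
from h import *
def z(u,s,o): return (np.array(u,float)+.5)/s-.5+np.array(o)
T=[((407,58),20,-60,60,0),((662,45),-110,-60,60,0),((678,278),-110,60,60,0),((422,293),20,60,60,0),
((50,82),205,-65,12,0),((720,46),-145,-65,12,0),((733,292),-145,65,12,0),((60,328),205,65,12,0),
((331,64),20,-60,60,1),((158,72),110,-60,60,1),((168,306),110,60,60,1),((343,296),20,60,60,1)]
S=[((73,352),-110,60,60,0),((255,473),-110,-60,60,0),((22,450),-145,65,12,0),((217,580),-145,-65,12,0),((617,182),205,-65,12,0),((463,270),20,-60,60,1),((582,152),110,-60,60,1),((388,82),110,60,60,1)]
def res(v,cam=None):
    o=[]
    for c,L,s,of in(("top",T,4.5,(235,180)),("scene",S,5,(250,210))):
        if cam and c!=cam: continue
        for u,x,y,zz,m in L: o.append(proj(c,m2w(v,[x+m*v[3],y,zz]))[0]-z(u,s,of))
    return np.array(o).ravel()
for cam in(None,"top","scene"):
    f=least_squares(res,[0.5,0.05,1.57,40],args=(cam,),x_scale=[.1,.1,.1,10]);print(cam,f.x,np.sqrt(np.mean(f.fun**2)))
    if cam is None: print(f.fun.reshape(-1,2).round(1).tolist())
E
python3 fit.py
```

```text
None [ 5.54374614e-01 -2.70504699e-02  1.63598390e+00  3.77850537e+01] 1.0709025673391988
[[-0.4, -0.6], [0.4, -0.8], [0.2, 0.4], [-0.7, 0.3], [-0.4, -0.7], [-0.2, -0.8], [0.5, -0.3], [0.1, 0.1], [-0.2, -1.0], [-1.7, -0.6], [-1.3, 0.6], [0.0, 0.5], [-1.0, -0.6], [-0.0, -0.2], [-0.5, -0.4], [-0.0, 0.9], [0.6, -0.3], [0.2, -0.4], [-3.8, 4.0], [-0.7, -1.3]]
top [ 5.53786806e-01 -2.72145846e-02  1.63451291e+00  3.61247024e+01] 0.5284494448118476
scene [ 5.55109934e-01 -2.69234535e-02  1.63793837e+00  4.27159030e+01] 1.3163142642337784
```

```bash
sed -i 's/((582,152),110,-60,60,1),//' fit.py; python3 fit.py
cat >> h.py <<'E'
M=[0.5542,-0.0271,1.6355]
def tgt(P,yaw=None): return m2w(M,P)[0]
def axes(s): return R.from_quat(s["eef_rot"]).as_matrix()
E
python3 - <<'E'
from h import *
from plant import r
s=r.get_state();A=axes(s);print(A.round(3))
w=r.snapshot("wrist")["cam_to_world"];print((A.T@(w[:3,3]-s["tool_pos"])).round(3),(A.T@w[:3,:3]).round(3))
# desired: x down, y = +-mould y
c,sn=np.cos(M[2]),np.sin(M[2]);
for sg in(1,-1):
    y=sg*np.array([-sn,c,0]);x=np.array([0,0,-1.]);D=np.c_[x,y,np.cross(x,y)]
    print(sg,R.from_matrix(D@A.T).as_rotvec())
for n,P in(("push",[170,0,60]),("roll",[-45,0,220])): print(n,tgt(P))
# zoom of lever measure in images: predicted roller pixel for lever L
for L in(1.3,1.4,1.5,1.6,1.7,1.8):
    px=-30-16*np.cos(L-.25);pz=80+16*np.sin(L-.25);e=3-L
    g=[px+118*np.cos(e)-8*np.sin(e),0,pz+118*np.sin(e)+8*np.cos(e)]
    t=[-30-87*np.cos(L),0,80+87*np.sin(L)]
    for cam,sc,of in(("top",4.5,(235,180)),("scene",5,(250,210))):
        print(L,np.round(g),cam,((proj(cam,m2w(M,np.array([g,t],float)))-of)*sc).round(0).tolist())
E
```

```text
None [ 5.54235317e-01 -2.70452906e-02  1.63545054e+00  3.61212842e+01] 0.5767023510471007
[[-0.4, -0.5], [0.4, -0.7], [0.1, 0.5], [-0.7, 0.3], [-0.3, -0.7], [-0.2, -0.7], [0.5, -0.2], [0.1, 0.1], [0.5, -1.0], [-1.0, -0.6], [-0.5, 0.5], [0.7, 0.5], [-1.0, -0.6], [-0.1, -0.3], [-0.5, -0.5], [-0.1, 0.9], [0.6, -0.3], [-0.2, -0.0], [-1.1, -1.0]]
top [ 5.53786806e-01 -2.72145846e-02  1.63451291e+00  3.61247024e+01] 0.5284494448118476
scene [ 5.55312275e-01 -2.68755319e-02  1.63464242e+00  3.61979083e+01] 0.5554378343262653
[[-0.     0.335  0.942]
 [-0.001  0.942 -0.335]
 [-1.    -0.001  0.   ]]
[-0.121  0.    -0.066] [[-0.001  0.256 -0.967]
 [ 1.    -0.    -0.001]
 [-0.    -0.967 -0.256]]
1 [1.20017089e-03 1.04367814e-03 1.97717771e+00]
-1 [ 9.33654646e-04 -1.07365009e-03 -1.16441442e+00]
push [0.54320805 0.14254427 0.06      ]
roll [ 0.55710963 -0.07200584  0.22      ]
1.3 [-61.   0. 210.] top [[599.0, 129.0], [573.0, 142.0]]
1.3 [-61.   0. 210.] scene [[216.0, 129.0], [229.0, 191.0]]
1.4 [-48.   0. 212.] top [[570.0, 130.0], [555.0, 142.0]]
1.4 [-48.   0. 212.] scene [[235.0, 110.0], [241.0, 178.0]]
1.5 [-35.   0. 213.] top [[540.0, 131.0], [536.0, 143.0]]
1.5 [-35.   0. 213.] scene [[254.0, 92.0], [253.0, 167.0]]
1.6 [-21.   0. 213.] top [[509.0, 133.0], [517.0, 144.0]]
1.6 [-21.   0. 213.] scene [[273.0, 77.0], [265.0, 156.0]]
1.7 [ -8.   0. 212.] top [[479.0, 135.0], [498.0, 145.0]]
1.7 [ -8.   0. 212.] scene [[291.0, 64.0], [276.0, 147.0]]
1.8 [  5.   0. 209.] top [[449.0, 137.0], [479.0, 147.0]]
1.8 [  5.   0. 209.] scene [[309.0, 54.0], [288.0, 140.0]]
```

The readings agree on lever ≈ 1.51 rad, with the roller at about mould (-34, 0, 213) mm, and the half open by about 36 mm. I'll move to behind the sliding half with the jaws shut.

Request:
{"op": "play_rows", "data": {"targets": [[[0,0,-0.145],[0.7,-0.92,0],255],[[0,0,-0.145],[0.7,-0.92,0],255],[[0,0,-0.145],[0.7,-0.92,0],255],[[0,0,-0.145],[0.7,-0.92,0],255],[[0,0,-0.145],[0.7,-0.92,0],255]], "newtons": 20}}

```text
clock: 0.7
tool_pos: [0.3503, 0.4033, 0.2638]
eef_rot: [0.361, 0.608, -0.361, 0.608]
contact_force: [-0.2, 0.4, 0.3]
opening: 0.57
```

Request:
{"op": "play_rows", "data": {"targets": [[[0,0,-0.145],[0.7,-0.92,0],255],[[0,0,-0.145],[0.7,-0.92,0],255],[[0,0,-0.145],[0.7,-0.92,0],255],[[0,0,0],[0.7,-0.92,0],255],[[0,0,0],[0.7,-0.92,0],255]]}}

```text
clock: 1.2
tool_pos: [0.4903, 0.2194, 0.2637]
eef_rot: [0.482, 0.517, -0.482, 0.517]
contact_force: [0.9, 1.4, -0.0]
opening: 0.119
```

```bash
cat >> h.py <<'E'
def w2m(p):
    c,s=np.cos(M[2]),np.sin(M[2]);d=np.asarray(p)[:2]-M[:2]
    return np.array([c*d[0]+s*d[1],-s*d[0]+c*d[1],p[2]])*1000
def rep(s,P=None):
    A=axes(s);y=np.array([np.sin(M[2]),-np.cos(M[2]),0]);x=np.array([0,0,-1.]);D=np.c_[x,y,np.cross(x,y)]
    print("t",round(s["clock"],2),"mould mm",w2m(s["tool_pos"]).round(1),"world",s["tool_pos"].round(4),"F",s["contact_force"].round(1),"open",round(s["opening"],3),"turn to down",R.from_matrix(D@A.T).as_rotvec().round(3))
    if P is not None: print("units to",P,((tgt(P)-s["tool_pos"])/.04).round(3))
E
python3 - <<'E'
from h import *
from plant import r
s=r.get_state();rep(s,[168,0,58])
E
```

```text
t 1.2 mould mm [250.2  47.9 263.7] world [0.4903 0.2194 0.2637] F [ 0.9  1.4 -0. ] open 0.119 turn to down [ 0.     0.    -0.005]
units to [168, 0, 58] [ 1.327 -1.972 -5.143]
```

Request:
{"op": "play_rows", "data": {"targets": [[[0,0,0],[0.44,-0.65,-0.5],255],[[0,0,0],[0.44,-0.65,-0.8],255],[[0,0,0],[0.44,-0.65,-0.8],255],[[0,0,0],[0,0,-1],255],[[0,0,0],[0,0,0],255]]}}

```text
clock: 1.7
tool_pos: [0.5393, 0.141, 0.1354]
eef_rot: [0.48, 0.518, -0.486, 0.515]
contact_force: [-1.1, 0.1, 0.7]
opening: 0.008
```

Run:
```python
from h import *
from plant import r
s=r.get_state();rep(s,[168,0,58])
d=r.snapshot("wrist");cv2.imwrite("pics/w1.png",d["color"][:,:,::-1])
```

```text
t 1.7 mould mm [168.7   4.  135.4] world [0.5393 0.141  0.1354] F [-1.1  0.1  0.7] open 0.008 turn to down [ 0.003 -0.009 -0.002]
units to [168, 0, 58] [ 0.1   -0.011 -1.936]
```

View pics/w1.png

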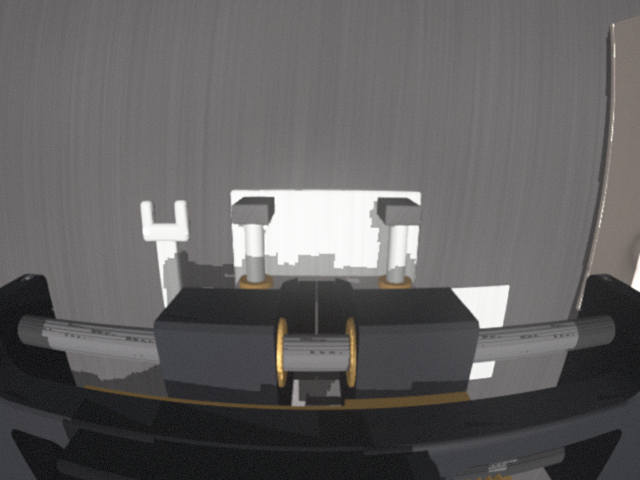

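The end stops are at (253,210) and (398,210) with the shut fingers between them, so it is clear to go down.

Request:
{"op": "play_rows", "data": {"targets": [[[0,-0.005,0],[0.1,0,-0.7],255],[[0,0,0],[0,0,-0.7],255],[[0,0,0],[0,0,-0.53],255],[[0,0,0],[0.013,-0.2,0],255],[[0,0,0],[0.016,-0.25,0],255]]}}

```text
clock: 2.25
tool_pos: [0.5481, 0.1262, 0.0643]
eef_rot: [0.484, 0.516, -0.48, 0.519]
contact_force: [-1.0, 1.8, -1.5]
opening: 0.006
```

Request:
{"op": "play_rows", "data": {"targets": [[[0,0,0],[0.016,-0.25,0],255],[[0,0,0],[0.016,-0.25,0],255],[[0,0,0],[0.008,-0.12,0],255],[[0,0,0],[0,0,0],255]]}}

```text
clock: 2.65
tool_pos: [0.5498, 0.0981, 0.0633]
eef_rot: [0.484, 0.514, -0.482, 0.518]
contact_force: [-0.3, 0.3, -0.1]
opening: -0.0
```

Run:
```python
from h import *
from plant import r
s=r.get_state();rep(s)
```

```text
t 2.65 mould mm [125.2  -3.7  63.3] world [0.5498 0.0981 0.0633] F [-0.3  0.3 -0.1] open -0.0 turn to down [ 0.001  0.007 -0.002]
```

Request:
{"op": "play_rows", "data": {"targets": [[[0,0,0],[-0.05,-0.12,-0.05],255],[[0,0,0],[0,-0.12,0],255],[[0,0,0],[0,-0.1,0],255],[[0,0,0],[0,-0.1,0],255]]}}

```text
clock: 3.05
tool_pos: [0.5478, 0.0912, 0.0608]
eef_rot: [0.486, 0.519, -0.476, 0.518]
contact_force: [0.4, 23.4, 1.9]
opening: 0.004
```

Run:
```python
from h import *
from plant import r
s=r.get_state();rep(s)
```

```text
t 3.05 mould mm [118.5  -1.2  60.8] world [0.5478 0.0912 0.0608] F [ 0.4 23.4  1.9] open 0.004 turn to down [-0.011  0.008 -0.011]
```

Request:
{"op": "play_rows", "data": {"targets": [[[0,0,0],[0,0.3,0],255],[[0,0,0],[0,0,1],255],[[0,0,0],[0,0,1],255],[[0.01,0,0.01],[0,0,1],255],[[0,-0.005,0],[0,0,1],255]]}}

```text
clock: 3.55
tool_pos: [0.5462, 0.0926, 0.2215]
eef_rot: [0.484, 0.519, -0.476, 0.519]
contact_force: [1.3, -0.3, 0.3]
opening: 0.003
```

Request:
{"op": "play_rows", "data": {"targets": [[[0,0,0],[0,0,1],120],[[0,0,0],[0,0,1],120],[[0,0,0],[0.06,-0.9,0],120],[[0,0,0],[0.06,-0.9,0],120],[[0,0,0],[0.03,-0.5,0],120]]}}

```text
clock: 4.05
tool_pos: [0.5521, -0.0025, 0.3004]
eef_rot: [0.485, 0.518, -0.477, 0.519]
contact_force: [-0.3, -0.9, -0.2]
opening: 0.433
```

Run:
```python
from h import *
from plant import r
s=r.get_state();rep(s,[-34,0,224])
for n in("wrist","top","scene"):
  d=r.snapshot(n);c=d["color"][:,:,::-1]
  if n=="top": c=cv2.resize(c[180:262,235:410],None,fx=4.5,fy=4.5,interpolation=cv2.INTER_CUBIC)
  if n=="scene": c=cv2.resize(c[190:310,250:390],None,fx=5,fy=5,interpolation=cv2.INTER_CUBIC)
  cv2.imwrite(f"pics/{n}2.png",c)
```

```text
t 4.05 mould mm [ 24.7   0.5 300.4] world [ 0.5521 -0.0025  0.3004] F [-0.3 -0.9 -0.2] open 0.433 turn to down [-0.006  0.009 -0.01 ]
units to [-34, 0, 224] [ 0.107 -1.464 -1.911]
```

View pics/wrist2.png

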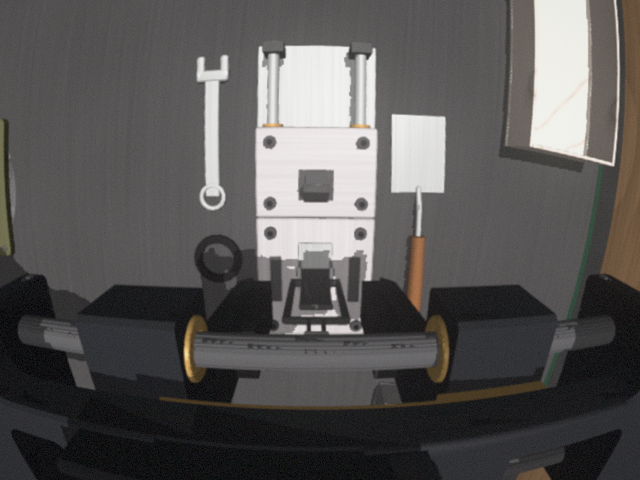

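View pics/scene2.png

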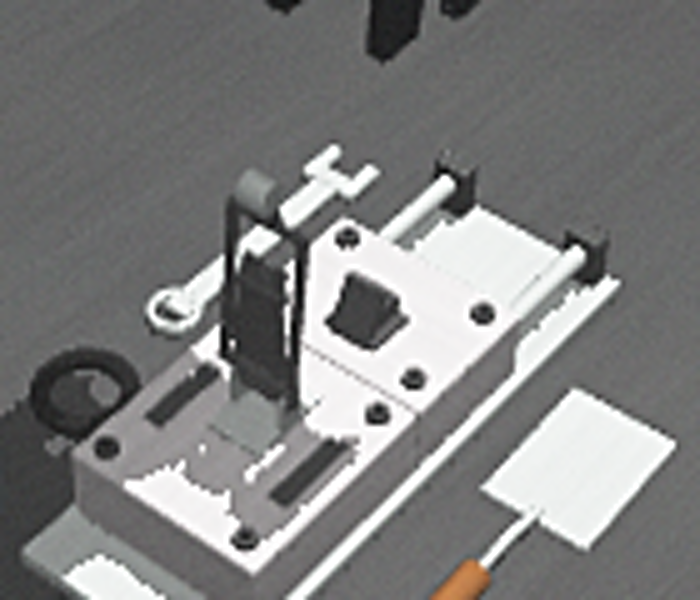

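View pics/top2.png

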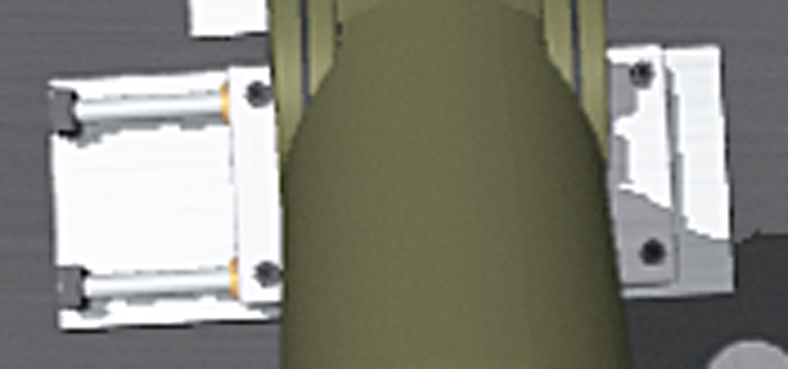

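The halves meet, leaving only a thin joint line between them. The loop is still upright, with its roller at scene-crop (257,188). Next I'll go over the roller and pinch it.

Request:
{"op": "play_rows", "data": {"targets": [[[0,0.005,-0.005],[0.05,-0.75,0],120],[[0,0,0],[0.05,-0.72,0],120],[[0,0,0],[0,0,-0.6],120],[[0,0,0],[0,0,-0.6],120],[[0,0,0],[0,0,-0.4],120]]}}

```text
clock: 4.7
tool_pos: [0.556, -0.0547, 0.2347]
eef_rot: [0.484, 0.521, -0.477, 0.516]
contact_force: [0.6, 0.9, 0.2]
opening: 0.531
```

Run:
```python
from h import *
from plant import r
s=r.get_state();rep(s,[-34,0,224])
for n in("wrist","scene"):
  d=r.snapshot(n);c=d["color"][:,:,::-1]
  if n=="scene": c=cv2.resize(c[190:310,250:390],None,fx=5,fy=5,interpolation=cv2.INTER_CUBIC)
  cv2.imwrite(f"pics/{n}3.png",c)
```

```text
t 4.7 mould mm [-27.7  -0.  234.7] world [ 0.556  -0.0547  0.2347] F [0.6 0.9 0.2] open 0.531 turn to down [-0.011  0.002 -0.011]
units to [-34, 0, 224] [ 0.009 -0.158 -0.268]
```

View pics/wrist3.png

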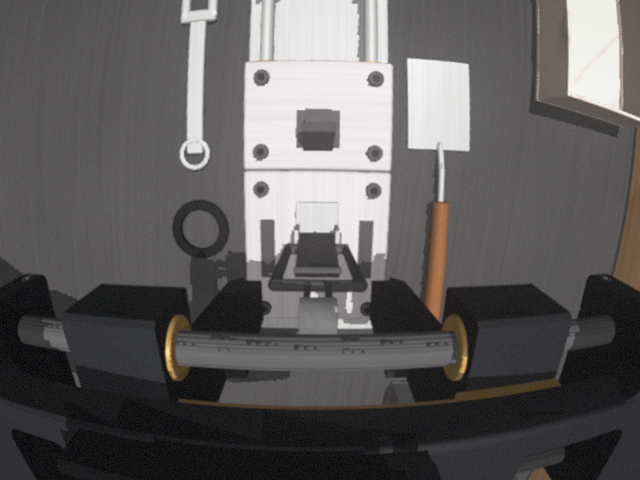

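View pics/scene3.png

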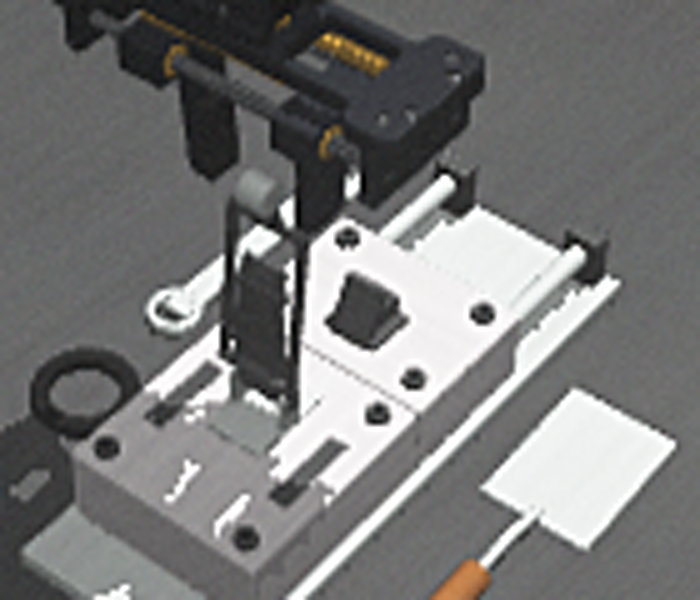

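The fingers straddle the roller at (318,315) evenly.

Request:
{"op": "play_rows", "data": {"targets": [[[-0.01,0,-0.01],[0.01,-0.16,-0.27],120],[[0,0,0],[0,0,0],255],[[0,0,0],[0,0,0],255],[[0,0,0],[0,0,0],255],[[0,0,0],[0,0,0],255]], "newtons": 15}}

```text
clock: 5.3
tool_pos: [0.5577, -0.0626, 0.2263]
eef_rot: [0.485, 0.514, -0.482, 0.517]
contact_force: [-0.2, 0.7, -0.2]
opening: 0.195
```

Run:
```python
from h import *
from plant import r
s=r.get_state();rep(s,[-34,0,224])
for n in("wrist","scene"):
  d=r.snapshot(n);c=d["color"][:,:,::-1]
  if n=="scene": c=cv2.resize(c[190:310,250:390],None,fx=5,fy=5,interpolation=cv2.INTER_CUBIC)
  cv2.imwrite(f"pics/{n}4.png",c)
```

```text
t 5.3 mould mm [-35.7  -1.2 226.3] world [ 0.5577 -0.0626  0.2263] F [-0.2  0.7 -0.2] open 0.195 turn to down [-0.     0.006  0.001]
units to [-34, 0, 224] [-0.033  0.04  -0.057]
```

View pics/scene4.png

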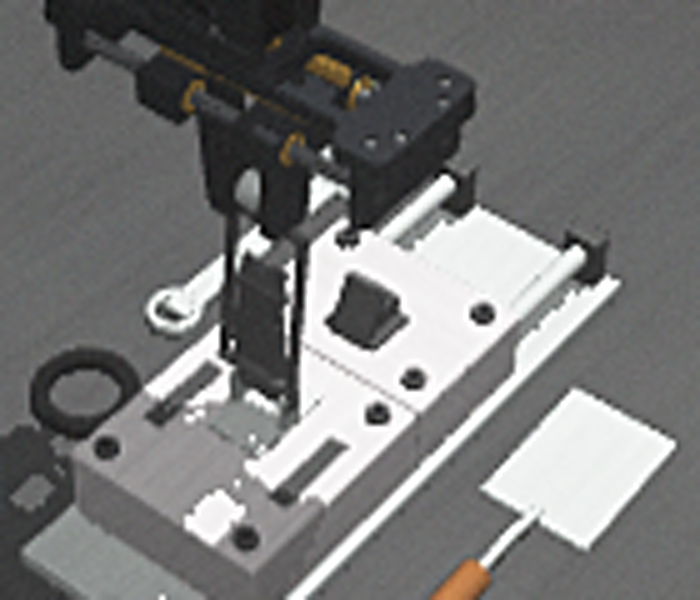

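View pics/wrist4.png

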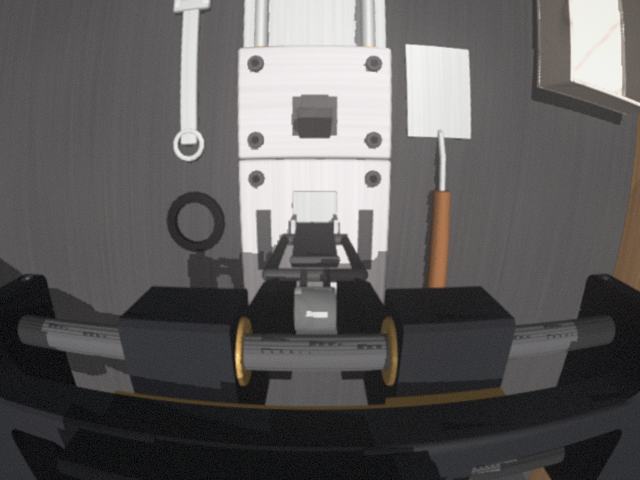

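The roller is pinched (17 mm opening). I'll plan the arc.

```bash
cat >> h.py <<'E'
def pin(L): return np.array([-30-16*np.cos(L-.25),0,80+16*np.sin(L-.25)])
def bar(L,e): return pin(L)+96*np.array([np.cos(e),0,np.sin(e)])
def grip(L,e): return pin(L)+118*np.array([np.cos(e),0,np.sin(e)])+8*np.array([-np.sin(e),0,np.cos(e)])
def inv(g,x0=(1.9,0)): # L,e from grip
    f=least_squares(lambda v:(grip(*v)-g)[[0,2]],x0);return f.x,np.abs(f.fun).max()
E
python3 - <<'E'
from h import *
from plant import r
s=r.get_state();cur=w2m(s["tool_pos"]);off=cur-grip(1.51,1.49);print(off)
off[1]=0
es=[1.49,1.38,1.22,1.04,.86,.68,.50,.34,.2,.1]
Ls=[1.51,1.6,1.7,1.8,1.85,1.9,1.9,1.9,1.9,1.9]
p=s["tool_pos"]
for L,e in list(zip(Ls,es))[1:]:
    q=tgt(grip(L,e)+off);print(L,e,grip(L,e).round(0),bar(L,e).round(0),((q-p)/.04).round(2));p=q
E
```

```text
[-2.40323387 -1.00554912 12.74250344]
1.6 1.38 [-19.   0. 213.] [-15.   0. 190.] [-0.05  0.36 -0.01]
1.7 1.22 [  1.   0. 209.] [  1.   0. 186.] [-0.03  0.5  -0.09]
1.8 1.04 [ 23.   0. 202.] [ 18.   0. 179.] [-0.03  0.53 -0.19]
1.85 0.86 [ 41.   0. 191.] [ 33.   0. 169.] [-0.03  0.47 -0.28]
1.9 0.68 [ 58.   0. 176.] [ 46.   0. 156.] [-0.03  0.41 -0.36]
1.9 0.5 [ 71.   0. 160.] [ 56.   0. 142.] [-0.02  0.32 -0.42]
1.9 0.34 [ 80.   0. 143.] [ 62.   0. 128.] [-0.01  0.22 -0.42]
1.9 0.2 [ 85.   0. 127.] [ 65.   0. 115.] [-0.01  0.14 -0.39]
1.9 0.1 [ 88.   0. 116.] [ 67.   0. 106.] [-0.    0.06 -0.29]
```

Request:
{"op": "play_rows", "data": {"targets": [[[0,0,0],[-0.03,0.18,0.0],255],[[0,0,0],[-0.02,0.18,-0.01],255],[[0,0,0],[-0.02,0.25,-0.04],255],[[0,0,0],[-0.01,0.25,-0.05],255],[[0,0,0],[0,0,0],255]], "newtons": 25}}

```text
clock: 5.9
tool_pos: [0.5542, -0.026, 0.221]
eef_rot: [0.484, 0.516, -0.482, 0.517]
contact_force: [1.0, -0.7, -3.6]
opening: 0.176
```

Run:
```python
from h import *
from plant import r
s=r.get_state();rep(s,grip(1.7,1.22)+[-2.4,0,12.7])
for n in("wrist","scene"):
  d=r.snapshot(n);c=d["color"][:,:,::-1]
  if n=="scene": c=cv2.resize(c[190:310,250:390],None,fx=5,fy=5,interpolation=cv2.INTER_CUBIC)
  cv2.imwrite(f"pics/{n}5.png",c)
```

```text
t 5.9 mould mm [ 1.10e+00 -1.00e-01  2.21e+02] world [ 0.5542 -0.026   0.221 ] F [ 1.  -0.7 -3.6] open 0.176 turn to down [-0.001  0.005 -0.002]
units to [ -1.2906411    0.         222.14629787] [ 0.001 -0.06   0.028]
```

View pics/scene5.png

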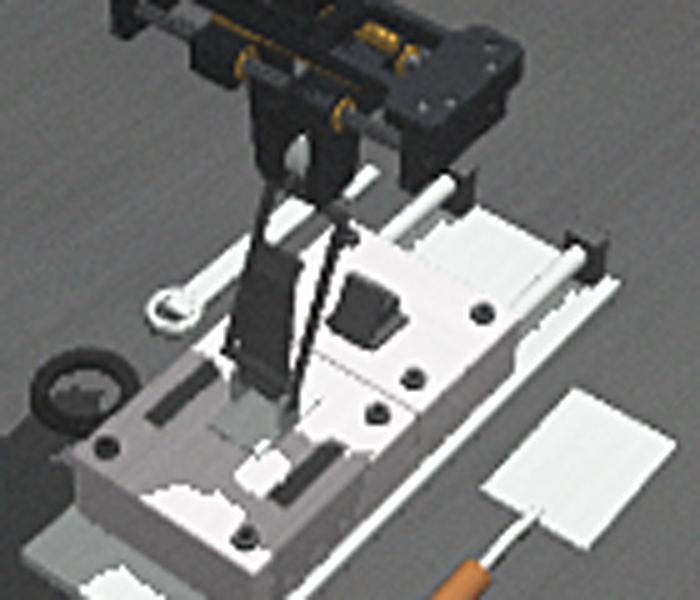

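The loop has tilted forward in the pinch, so I'll continue the arc.

Request:
{"op": "play_rows", "data": {"targets": [[[0,0,0],[-0.02,0.24,-0.08],255],[[0,0,0],[-0.01,0.24,-0.1],255],[[0,0,0],[-0.01,0.23,-0.13],255],[[0,0,0],[-0.01,0.23,-0.15],255],[[0,0,0],[-0.01,0.2,-0.18],255]]}}

```text
clock: 6.5
tool_pos: [0.5517, 0.0186, 0.1957]
eef_rot: [0.485, 0.515, -0.482, 0.517]
contact_force: [1.4, -0.5, -0.9]
opening: 0.176
```

Request:
{"op": "play_rows", "data": {"targets": [[[0,0,0],[-0.01,0.2,-0.18],255],[[0,0,0],[-0.01,0.16,-0.2],255],[[0,0,0],[-0.01,0.16,-0.22],255],[[0,0,0],[-0.01,0.11,-0.21],255],[[0,0,0],[0,0,0],255]]}}

```text
clock: 7.0
tool_pos: [0.5499, 0.0435, 0.1626]
eef_rot: [0.484, 0.515, -0.482, 0.517]
contact_force: [1.4, 1.4, 1.1]
opening: 0.176
```

Run:
```python
from h import *
from plant import r
s=r.get_state();rep(s,grip(1.9,.2)+[-2.4,0,12.7])
print(inv(w2m(s["tool_pos"])-[-2.4,0,12.7],(1.9,.4)))
for n in("wrist","scene"):
  d=r.snapshot(n);c=d["color"][:,:,::-1]
  if n=="scene": c=cv2.resize(c[190:310,250:390],None,fx=5,fy=5,interpolation=cv2.INTER_CUBIC)
  cv2.imwrite(f"pics/{n}6.png",c)
```

```text
t 7.0 mould mm [ 70.7  -0.3 162.6] world [0.5499 0.0435 0.1626] F [1.4 1.4 1.1] open 0.176 turn to down [-0.     0.004 -0.001]
units to [ 82.92443576   0.         139.93335411] [-0.028  0.304 -0.566]
(array([1.68984467, 0.40669096]), np.float64(2.842170943040401e-14))
```

View pics/scene6.png

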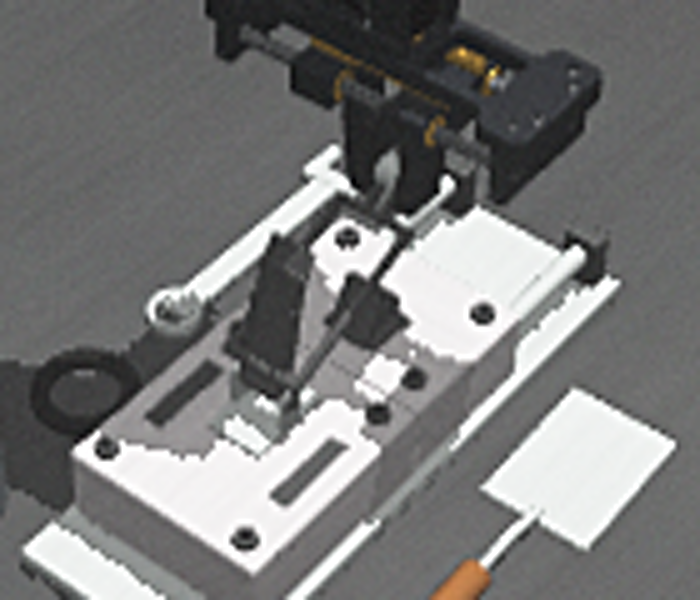

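View pics/wrist6.png

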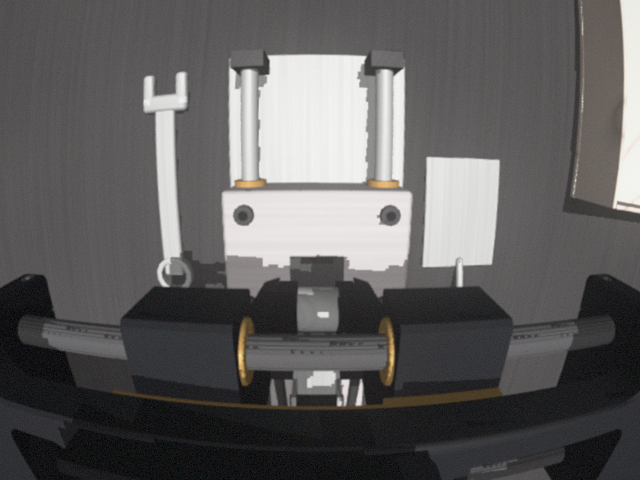

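Request:
{"op": "play_rows", "data": {"targets": [[[0,0,0],[-0.01,0.12,-0.14],255],[[0,0,0],[-0.01,0.1,-0.14],255],[[0,0,0],[-0.01,0.08,-0.14],255],[[0,0,0],[0,0.04,-0.14],255],[[0,0,0],[0,0,0],255]]}}

```text
clock: 7.6
tool_pos: [0.549, 0.0568, 0.1406]
eef_rot: [0.485, 0.515, -0.482, 0.517]
contact_force: [3.1, -0.2, -0.3]
opening: 0.178
```

Run:
```python
from h import *
from plant import r
s=r.get_state();o=np.array([-2.4,0,12.7]);rep(s,grip(1.9,0)+o)
rep(s,grip(1.9,-.19)+o)
v=inv(w2m(s["tool_pos"])-o,(1.9,.4))[0];print(v,bar(*v))
for n in("scene",):
  d=r.snapshot(n);c=d["color"][:,:,::-1]
  if n=="scene": c=cv2.resize(c[190:310,250:390],None,fx=5,fy=5,interpolation=cv2.INTER_CUBIC)
  cv2.imwrite(f"pics/{n}7.png",c)
```

```text
t 7.6 mould mm [ 84.   -0.2 140.6] world [0.549  0.0568 0.1406] F [ 3.1 -0.2 -0.3] open 0.178 turn to down [-0.     0.005 -0.   ]
units to [ 86.86593422   0.         116.64984046] [-0.009  0.07  -0.598]
t 7.6 mould mm [ 84.   -0.2 140.6] world [0.549  0.0568 0.1406] F [ 3.1 -0.2 -0.3] open 0.178 turn to down [-0.     0.005 -0.   ]
units to [86.25330512  0.         94.22052473] [-0.008  0.055 -1.158]
[1.9843614  0.20687614] [ 66.55841235   0.         115.50519926]
```

View pics/scene7.png

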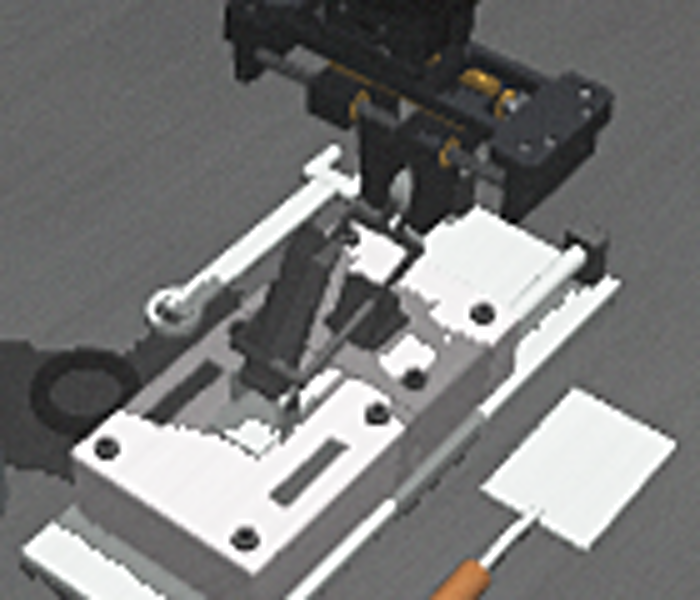

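Run:
```python
from h import *
for b in([66.6,115.5],[60,117],[72,113]): print(b,((proj("scene",m2w(M,[[b[0],y,b[1]] for y in(21.,-21.)]))-[250,190])*5).round(0).tolist())
for L in(1.9,2.,2.1,2.2): print(L,((proj("scene",m2w(M,[-30-87*np.cos(L),0,80+87*np.sin(L)]))-[250,190])*5).round(0))
print("horn top",((proj("scene",m2w(M,[[62.,y,92.] for y in(12.,-12)]))-[250,190])*5).round(0).tolist())
```

```text
[66.6, 115.5] [[350.0, 210.0], [416.0, 246.0]]
[60, 117] [[342.0, 214.0], [408.0, 251.0]]
[72, 113] [[356.0, 207.0], [422.0, 244.0]]
1.9 [[299. 234.]]
2.0 [[309. 230.]]
2.1 [[319. 227.]]
2.2 [[328. 226.]]
horn top [[357.0, 255.0], [394.0, 276.0]]
```

The bar measures about (66.5, 115.5) in both the kinematics and the image. Lowering it past the horn.

Request:
{"op": "play_rows", "data": {"targets": [[[0,0,0],[0,0.02,-0.15],255],[[0,0,0],[0,0.02,-0.15],255],[[0,0,0],[0,0.01,-0.15],255],[[0,0,0],[0,0,-0.15],255],[[0,0,0],[0,0,0],255]]}}

```text
clock: 8.15
tool_pos: [0.5489, 0.0585, 0.1164]
eef_rot: [0.485, 0.515, -0.482, 0.517]
contact_force: [1.1, 2.7, -0.1]
opening: 0.18
```

```bash
cat > chk.py <<'E'
import sys
from h import *
from plant import r
s=r.get_state();o=np.array([-2.4,0,12.7]);rep(s)
v=inv(w2m(s["tool_pos"])-o,(1.9,0.))[0];print("L,e",v,"bar",bar(*v))
d=r.snapshot("scene");c=d["color"][:,:,::-1]
cv2.imwrite(f"pics/scene{sys.argv[1]}.png",cv2.resize(c[190:310,250:390],None,fx=5,fy=5,interpolation=cv2.INTER_CUBIC))
for x,z in((bar(*v)[0],bar(*v)[2]),(55.5,77.5)): print("bar px",((proj("scene",m2w(M,[[x,y,z] for y in(21.,-21.)]))-[250,190])*5).round(0).tolist())
E
python3 chk.py 8
```

```text
t 8.15 mould mm [ 85.8  -0.2 116.4] world [0.5489 0.0585 0.1164] F [ 1.1  2.7 -0.1] open 0.18 turn to down [-0.     0.004 -0.   ]
L,e [ 1.83122252 -0.00224991] bar [66.16657305  0.         95.78313942]
bar px [[349.0, 238.0], [413.0, 274.0]]
bar px [[335.0, 274.0], [400.0, 310.0]]
```

View pics/scene8.png

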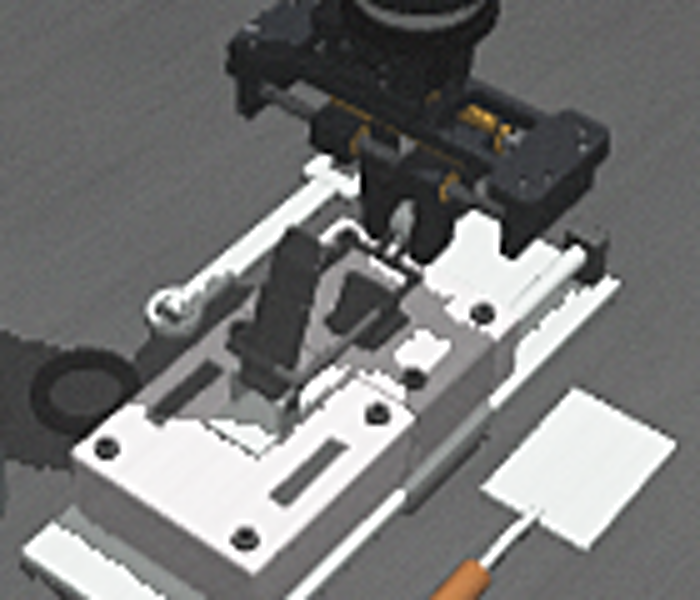

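A gap shows between the bar, at (349,238)-(413,274), and the horn top. Going down to the saddle.

Request:
{"op": "play_rows", "data": {"targets": [[[0,0,0],[0,0,-0.14],255],[[0,0,0],[0,0,-0.14],255],[[0,0,0],[0,-0.01,-0.14],255],[[0,0,0],[0,0,-0.11],255],[[0,0,0],[0,0,0],255]]}}

```text
clock: 8.7
tool_pos: [0.549, 0.057, 0.0954]
eef_rot: [0.485, 0.514, -0.483, 0.517]
contact_force: [2.7, 1.2, -0.0]
opening: 0.178
```

```bash
python3 chk.py 9
```

```text
t 8.7 mould mm [84.3 -0.2 95.4] world [0.549  0.057  0.0954] F [ 2.7  1.2 -0. ] open 0.178 turn to down [0.001 0.005 0.001]
L,e [ 1.76882872 -0.17982165] bar [63.62095076  0.         78.80840579]
bar px [[345.0, 263.0], [409.0, 300.0]]
bar px [[335.0, 274.0], [400.0, 310.0]]
```

View pics/scene9.png

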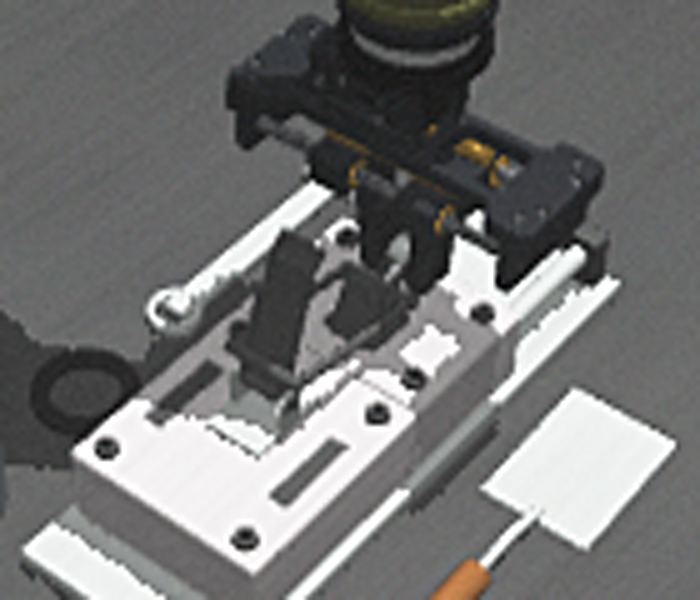

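Request:
{"op": "play_rows", "data": {"targets": [[[0,0,0],[0.004,-0.06,-0.01],255],[[0,0,0],[0.004,-0.06,-0.01],255],[[0,0,0],[0.004,-0.06,-0.01],255],[[0,0,0],[0,0,0],255]]}}

```text
clock: 9.15
tool_pos: [0.5496, 0.0489, 0.0951]
eef_rot: [0.485, 0.514, -0.483, 0.517]
contact_force: [1.5, -0.3, -0.3]
opening: 0.178
```

```bash
python3 chk.py 10
```

```text
t 9.15 mould mm [76.2 -0.4 95.1] world [0.5496 0.0489 0.0951] F [ 1.5 -0.3 -0.3] open 0.178 turn to down [0.002 0.005 0.002]
L,e [ 1.20831312 -0.15856372] bar [55.59727193  0.         77.93315677]
bar px [[335.0, 273.0], [400.0, 310.0]]
bar px [[335.0, 274.0], [400.0, 310.0]]
```

View pics/scene10.png

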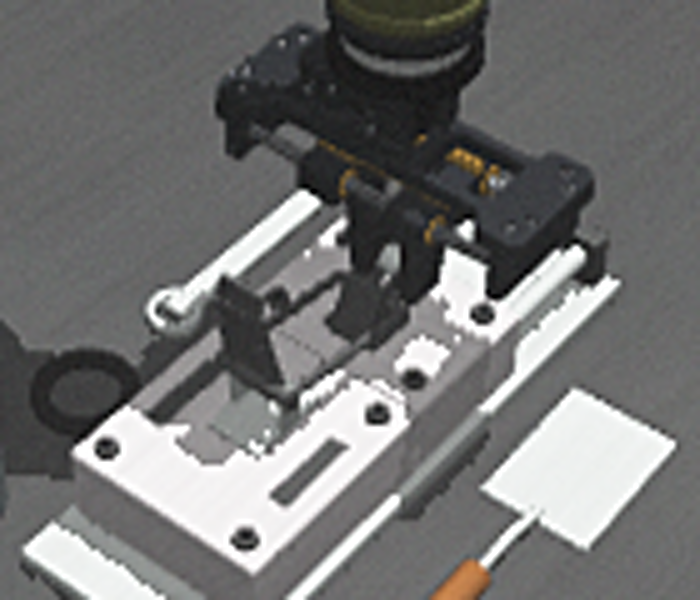

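The bar is at the seat with the lever near 1.2 rad. Releasing and rising.

Request:
{"op": "play_rows", "data": {"targets": [[[0,0,0],[0,0,0],120],[[0,0,0],[0,0,0],120],[[0,0,0],[0,0,0],120],[[0,0,0],[0,0,0.3],120],[[0,0,0],[0,0.1,0.8],120]]}}

```text
clock: 9.7
tool_pos: [0.5476, 0.0536, 0.1379]
eef_rot: [0.484, 0.515, -0.484, 0.516]
contact_force: [0.9, 0.7, 0.2]
opening: 0.528
```

Request:
{"op": "play_rows", "data": {"targets": [[[0,0,0],[0,0.1,1],255],[[0,0,0],[0,0,0.8],255],[[0,0,0],[0,0,0],255]]}}

```text
clock: 10.0
tool_pos: [0.552, 0.0588, 0.2159]
eef_rot: [0.488, 0.512, -0.48, 0.519]
contact_force: [0.2, -0.0, 0.1]
opening: 0.282
```

Run:
```python
from h import *
from plant import r
rep(r.get_state())
c=r.snapshot("wrist")["color"][:,:,::-1];cv2.imwrite("pics/wrist11.png",c)
c=r.snapshot("scene")["color"][:,:,::-1];cv2.imwrite("pics/scene11.png",cv2.resize(c[200:300,260:380],None,fx=6,fy=6,interpolation=cv2.INTER_CUBIC))
```

```text
t 10.0 mould mm [ 85.8  -3.4 215.9] world [0.552  0.0588 0.2159] F [ 0.2 -0.   0.1] open 0.282 turn to down [-0.001  0.014  0.001]
```

View pics/scene11.png

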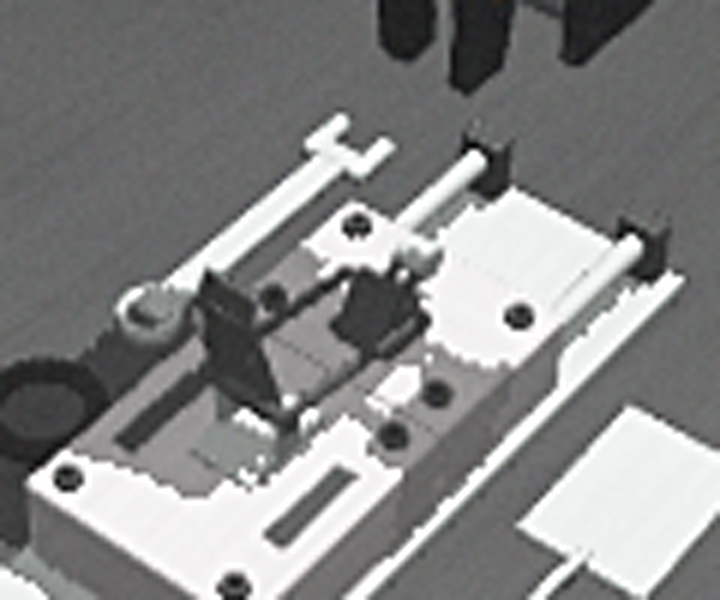

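View pics/wrist11.png

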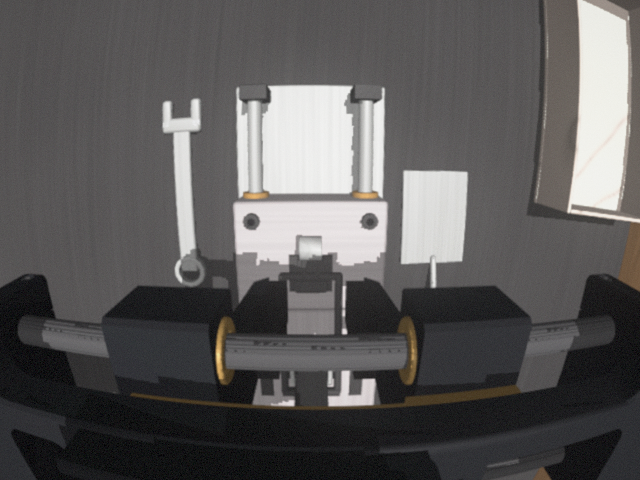

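Run:
```python
from h import *
def px(P): return ((proj("scene",m2w(M,np.array(P,float)))-[260,200])*6).round(0).tolist()
for L,e in((1.2,-.16),(1.2,-.13),(1.2,0.02),(1.5,0)):
    b=bar(L,e);print(L,e,b.round(1),"grip",px(grip(L,e)),"bar ends",px([b+[0,21,0],b-[0,21,0]]),"tip",px([-30-87*np.cos(L),0,80+87*np.sin(L)]))
c=cv2.imread("pics/wrist11.png")[220:320,240:390];cv2.imwrite("pics/w11z.png",cv2.resize(c,None,fx=5,fy=5,interpolation=cv2.INTER_CUBIC))
```

```text
1.2 -0.16 [55.5  0.  77.7] grip [[413.0, 254.0]] bar ends [[342.0, 268.0], [419.0, 312.0]] tip [[201.0, 306.0]]
1.2 -0.13 [55.9  0.  80.6] grip [[414.0, 247.0]] bar ends [[343.0, 263.0], [420.0, 307.0]] tip [[201.0, 306.0]]
1.2 0.02 [56.7  0.  94.9] grip [[415.0, 218.0]] bar ends [[345.0, 238.0], [423.0, 282.0]] tip [[201.0, 306.0]]
1.5 0 [61.   0.  95.2] grip [[421.0, 213.0]] bar ends [[351.0, 233.0], [429.0, 276.0]] tip [[243.0, 260.0]]
```

View pics/w11z.png

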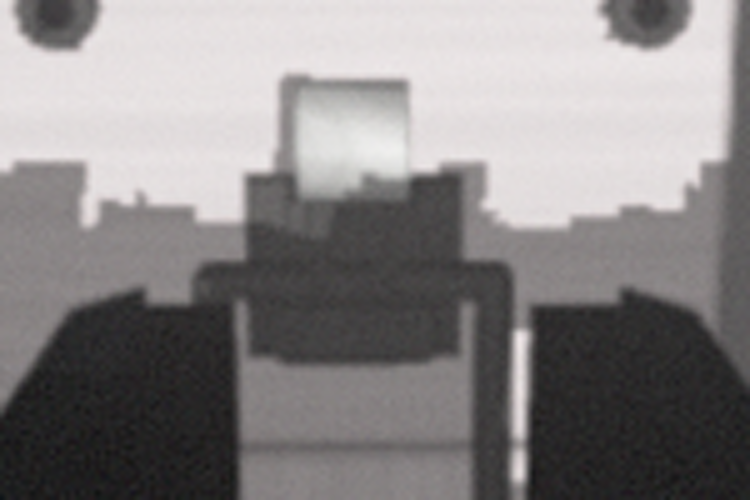

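The roller at (415,255) matches the hooked geometry (predicted (413,254)), so the loop is behind the horn. Next is the lever.

Run:
```python
from h import *
p=tgt([-12,0,168]);from plant import r
q0=r.get_state()["tool_pos"];print(((p-q0)/.04).round(3))
for L in(1.4,1.2,1.05,.9,.75,.6,.45,.3,.15,0.02):
    s=62;c=np.array([-30-s*np.cos(L)+4*np.sin(L),0,80+s*np.sin(L)+4*np.cos(L)])+[9,0,25]
    q=tgt(c);print(L,c.round(1),((q-p)/.04).round(3));p=q
```

```text
[ 0.134 -2.438 -1.102]
1.4 [-27.6   0.  166.8] [ 0.025 -0.389 -0.031]
1.2 [-39.7   0.  164.2] [ 0.02  -0.303 -0.064]
1.05 [-48.4   0.  160.8] [ 0.014 -0.216 -0.087]
0.9 [-56.4   0.  156.1] [ 0.013 -0.2   -0.118]
0.75 [-63.6   0.  150.2] [ 0.012 -0.18  -0.147]
0.6 [-69.9   0.  143.3] [ 0.01  -0.157 -0.172]
0.45 [-75.1   0.  135.6] [ 0.008 -0.129 -0.193]
0.3 [-79.    0.  127.1] [ 0.006 -0.099 -0.211]
0.15 [-81.7   0.  118.2] [ 0.004 -0.066 -0.223]
0.02 [-82.9   0.  110.2] [ 0.002 -0.03  -0.2  ]
```

Request:
{"op": "play_rows", "data": {"targets": [[[0,0,0],[0.02,-0.9,0],255],[[0,0,0],[0.02,-0.9,0],255],[[0,0,0],[0.02,-0.6,-0.3],255],[[0,0,0],[0,0,-0.85],255],[[0,-0.01,0],[0,0,0],255]]}}

```text
clock: 10.6
tool_pos: [0.5486, -0.0383, 0.1609]
eef_rot: [0.486, 0.514, -0.483, 0.517]
contact_force: [-1.6, 0.8, 0.6]
opening: 0.005
```

Run:
```python
from h import *
from plant import r
rep(r.get_state(),[-12,0,168])
c=r.snapshot("scene")["color"][:,:,::-1];cv2.imwrite("pics/scene12.png",cv2.resize(c[180:300,250:390],None,fx=5,fy=5,interpolation=cv2.INTER_CUBIC))
```

```text
t 10.6 mould mm [-10.8   6.3 160.9] world [ 0.5486 -0.0383  0.1609] F [-1.6  0.8  0.6] open 0.005 turn to down [0.    0.006 0.002]
units to [-12, 0, 168] [ 0.159 -0.019  0.178]
```

View pics/scene12.png

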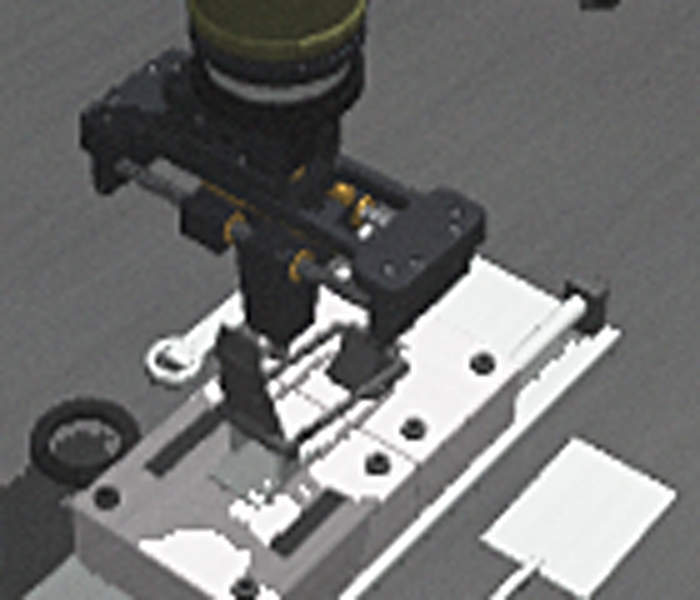

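The fingers are on the lever's +x side, clear of the loop. I'll start the press.

Request:
{"op": "play_rows", "data": {"targets": [[[0,0,0],[0.16,0,0.12],255],[[0,0,0],[0.01,-0.2,0],255],[[0,0,0],[0.01,-0.2,-0.02],255],[[0,0,0],[0.01,-0.15,-0.03],255],[[0,0,0],[0.01,-0.15,-0.04],255]]}}

```text
clock: 11.15
tool_pos: [0.5601, -0.0662, 0.1666]
eef_rot: [0.488, 0.511, -0.48, 0.52]
contact_force: [0.2, -0.1, 0.6]
opening: 0.002
```

Request:
{"op": "play_rows", "data": {"targets": [[[0,0,0],[0.01,-0.12,-0.04],255],[[0,0,0],[0.01,-0.1,-0.05],255],[[0,0,0],[0.01,-0.1,-0.06],255],[[0,0,0],[0,0,0],255]]}}

```text
clock: 11.55
tool_pos: [0.5611, -0.0789, 0.1598]
eef_rot: [0.487, 0.512, -0.48, 0.519]
contact_force: [0.6, 0.7, 0.8]
opening: 0.002
```

Run:
```python
from h import *
from plant import r
rep(r.get_state(),[-56.4,0,156])
c=r.snapshot("scene")["color"][:,:,::-1];cv2.imwrite("pics/scene13.png",cv2.resize(c[180:300,250:390],None,fx=5,fy=5,interpolation=cv2.INTER_CUBIC))
```

```text
t 11.55 mould mm [-52.2  -3.5 159.8] world [ 0.5611 -0.0789  0.1598] F [0.6 0.7 0.8] open 0.002 turn to down [0.    0.015 0.001]
units to [-56.4, 0, 156] [-0.08  -0.111 -0.096]
```

View pics/scene13.png

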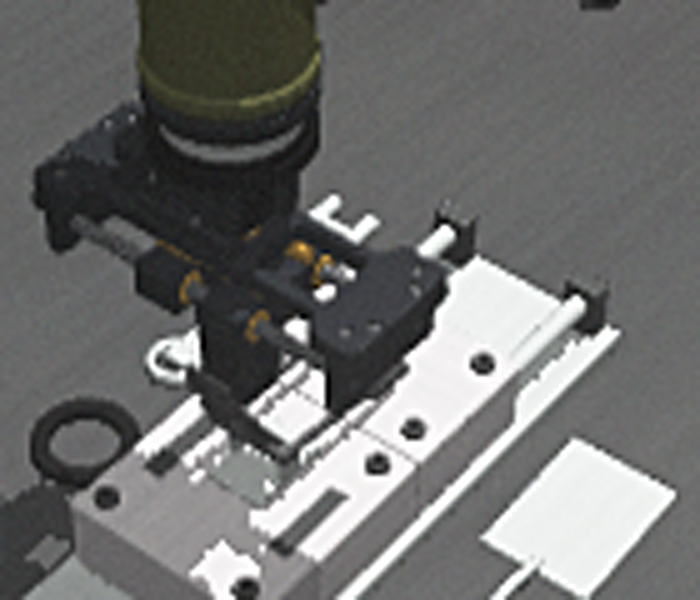

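Request:
{"op": "play_rows", "data": {"targets": [[[0,-0.01,0],[-0.07,-0.11,-0.1],255],[[0,0,0],[0.01,-0.1,-0.08],255],[[0,0,0],[0,-0.09,-0.08],255],[[0,0,0],[0,-0.08,-0.09],255],[[0,0,0],[0,0,0],255]]}}

```text
clock: 12.1
tool_pos: [0.5584, -0.0944, 0.1455]
eef_rot: [0.49, 0.509, -0.478, 0.522]
contact_force: [1.2, 0.8, 0.9]
opening: 0.007
```

Run:
```python
from h import *
from plant import r
rep(r.get_state(),[-69.9,0,143.3])
c=r.snapshot("scene")["color"][:,:,::-1];cv2.imwrite("pics/scene14.png",cv2.resize(c[180:300,250:390],None,fx=5,fy=5,interpolation=cv2.INTER_CUBIC))
```

```text
t 12.1 mould mm [-67.4   0.2 145.5] world [ 0.5584 -0.0944  0.1455] F [1.2 0.8 0.9] open 0.007 turn to down [0.001 0.024 0.002]
units to [-69.9, 0, 143.3] [ 0.009 -0.062 -0.056]
```

View pics/scene14.png

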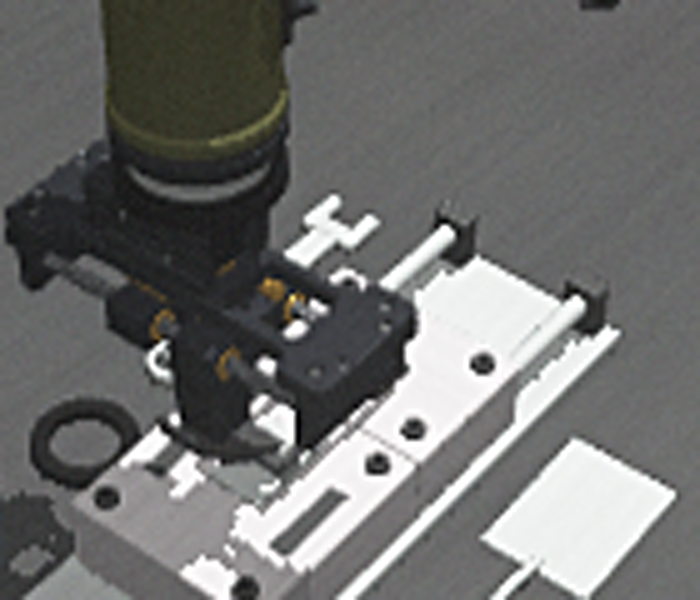

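Run:
```python
from plant import r
import cv2
cv2.imwrite("pics/wrist14.png",r.snapshot("wrist")["color"][:,:,::-1])
```

```text
(no output)
```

View pics/wrist14.png

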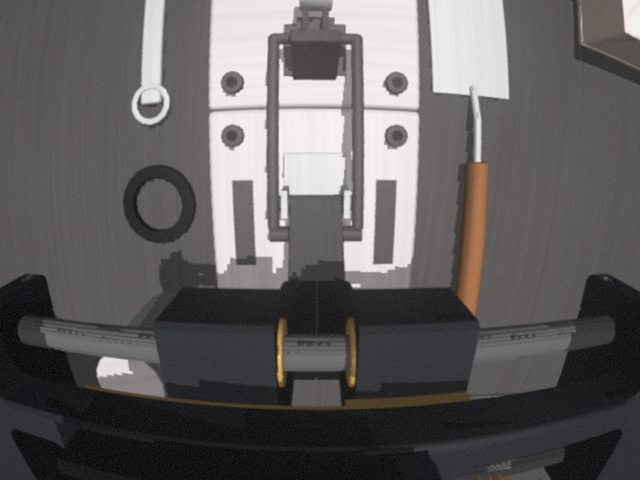

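The loop bar is behind the horn at (315,38), and the lever is going down under the fingers. Continuing.

Request:
{"op": "play_rows", "data": {"targets": [[[0,0.01,0],[0.01,-0.07,-0.1],255],[[0,0.01,0],[0,-0.07,-0.1],255],[[0,0,0],[0,-0.06,-0.1],255],[[0,0,0],[0,-0.05,-0.1],255],[[0,0,0],[0,-0.05,-0.1],255]]}}

```text
clock: 12.7
tool_pos: [0.5587, -0.1058, 0.1255]
eef_rot: [0.485, 0.515, -0.483, 0.517]
contact_force: [-0.3, -0.8, 0.8]
opening: 0.005
```

Request:
{"op": "play_rows", "data": {"targets": [[[0,0,0],[0,-0.03,-0.1],255],[[0,0,0],[0,-0.03,-0.1],255],[[0,0,0],[0,-0.02,-0.1],255],[[0,0,0],[0,0,0],255]]}}

```text
clock: 13.1
tool_pos: [0.5585, -0.1088, 0.1134]
eef_rot: [0.485, 0.515, -0.483, 0.517]
contact_force: [-0.6, -0.2, -0.3]
opening: 0.004
```

Run:
```python
from h import *
from plant import r
rep(r.get_state(),[-82.9,0,109])
cv2.imwrite("pics/wrist15.png",r.snapshot("wrist")["color"][:,:,::-1])
```

```text
t 13.1 mould mm [-81.8   1.  113.4] world [ 0.5585 -0.1088  0.1134] F [-0.6 -0.2 -0.3] open 0.004 turn to down [-0.     0.004  0.001]
units to [-82.9, 0, 109] [ 0.027 -0.026 -0.11 ]
```

View pics/wrist15.png

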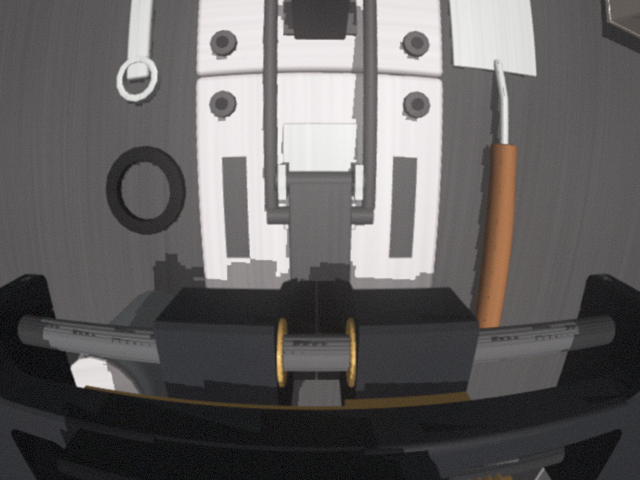

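Request:
{"op": "play_rows", "data": {"targets": [[[0,0,0],[0,0,-0.08],255],[[0,0,0],[0,0,-0.08],255],[[0,0,0],[0,0,-0.04],255],[[0,0,0],[0,0,0],255]]}}

```text
clock: 13.55
tool_pos: [0.5595, -0.1087, 0.1093]
eef_rot: [0.485, 0.514, -0.482, 0.518]
contact_force: [-5.9, 2.2, 27.2]
opening: 0.007
```

Run:
```python
from h import *
from plant import r
rep(r.get_state(),[-82.9,0,109])
```

```text
t 13.55 mould mm [-81.8   0.  109.3] world [ 0.5595 -0.1087  0.1093] F [-5.9  2.2 27.2] open 0.007 turn to down [0.    0.007 0.001]
units to [-82.9, 0, 109] [ 0.003 -0.028 -0.007]
```

The tool stops at tip height 84 mm with 27 N, which is the flat lever on its stop. I'll retract upward, then look.

Request:
{"op": "play_rows", "data": {"targets": [[[0,0,0],[0,0,0.5],255],[[0,0,0],[0,0,1],255],[[0,0,0],[0,0,1],255],[[0,0,0],[-0.5,0.5,0.7],255],[[0,0,0],[-0.7,0.7,0],255]]}}

```text
clock: 14.05
tool_pos: [0.5142, -0.0619, 0.2378]
eef_rot: [0.488, 0.511, -0.481, 0.519]
contact_force: [0.1, 1.0, -0.5]
opening: 0.006
```

Request:
{"op": "play_rows", "data": {"targets": [[[0,0,0],[-0.3,0.9,0.2],255],[[0,0,0],[0,1,0],255],[[0,0,0],[0,1,0],255],[[0,0,0],[0,1,0],255],[[0,0,0],[0,0,0],255]]}}

```text
clock: 14.55
tool_pos: [0.4988, 0.1027, 0.2421]
eef_rot: [0.484, 0.518, -0.478, 0.519]
contact_force: [0.9, 0.4, -0.1]
opening: 0.004
```

Run:
```python
from h import *
from plant import r
rep(r.get_state())
c=r.snapshot("scene")["color"][:,:,::-1];cv2.imwrite("pics/scene16.png",cv2.resize(c[210:330,240:380],None,fx=5,fy=5,interpolation=cv2.INTER_CUBIC))
c=r.snapshot("top")["color"][:,:,::-1];cv2.imwrite("pics/top16.png",c)
cv2.imwrite("pics/top16z.png",cv2.resize(c[180:262,235:410],None,fx=4.5,fy=4.5,interpolation=cv2.INTER_CUBIC))
```

```text
t 14.55 mould mm [133.2  46.9 242.1] world [0.4988 0.1027 0.2421] F [ 0.9  0.4 -0.1] open 0.004 turn to down [-0.005  0.006 -0.01 ]
```

View pics/scene16.png

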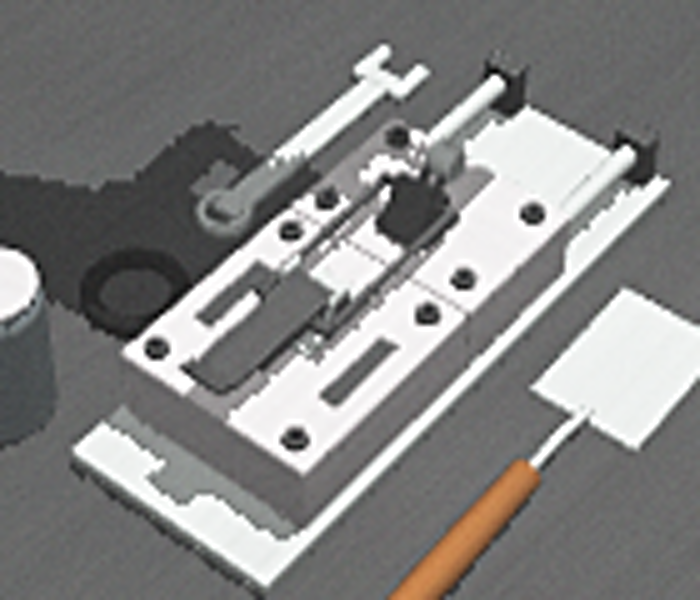

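View pics/top16.png

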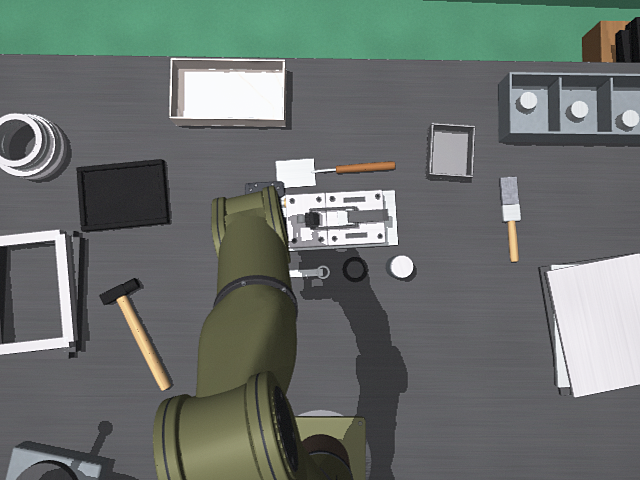

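View pics/top16z.png

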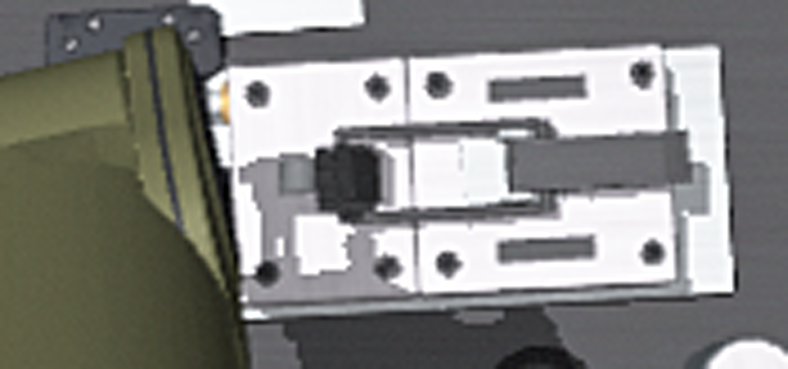

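The lever lies flat with its tip at top-crop (688,155), the loop is around the horn, the joint is shut and the bystanders are unmoved. I'll run one numeric check, then hand in.

Run:
```python
from h import *
from plant import r
for L in(0,.1,.2): 
    t=np.array([-30-87*np.cos(L)+4*np.sin(L),0,80+87*np.sin(L)+4*np.cos(L)])
    print(L,((proj("scene",m2w(M,[t+[0,13,0],t-[0,13,0]]))-[240,210])*5).round(0).tolist())
print("roller",((proj("scene",m2w(M,[78.,0,85]))-[240,210])*5).round(0))
s=r.get_state();rep(s);print(np.abs(s["qd"]).max());print(r.finish_job())
```

```text
0 [[175.0, 370.0], [216.0, 397.0]]
0.1 [[175.0, 358.0], [216.0, 384.0]]
0.2 [[177.0, 344.0], [218.0, 371.0]]
roller [[444. 158.]]
t 14.65 mould mm [126.7  47.2 242. ] world [0.4989 0.0963 0.242 ] F [-0.2 -0.  -0.1] open 0.005 turn to down [ 0.     0.005 -0.002]
0.04387604939360044
the job is handed in; nothing more can be done
None
```

The mould is closed, latched and handed in at 14.65 s. `finish_job` gave no verdict, so this rests on my own checks.

- **Sliding half:** I pushed it home until it stopped dead at 23 N. The pictures show only a thin joint line between the halves.
- **Loop:** I swung it over by its roller and drew the bar back behind the horn. After release the roller was within about 2 mm of where a hooked loop should put it, and the last pictures still show the bar behind the horn.
- **Lever:** I pressed it down until the fingertips stopped 84 mm above the bench, the height of a flat lever, at 27 N. It stayed flat after I backed off.
- **Surroundings:** The scraper, can, gasket, brush, mallet, tray and bin are where they were. The arm hides part of the wrench in the last top view, but the scene view shows it in place. At hand-in the robot was clear of everything.

**Checks that disagreed or were weak:**
- I never felt the latch spring's resistance or the snap. Force readings stayed around 1 N on the way down, close to the sensor noise.
- In the last scene picture the lever tip reads about 2–3 px (4–5 mm) off where I predicted it for angle 0. Along the lever it falls short, which I put down to its turned end. In height it fits 0 to 0.1 rad, so the picture alone doesn't prove it is exactly flat; the 84 mm stop is the stronger evidence.

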